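# Clamp the tall clip-top bead jar in the craft corner

### The arm

A 7-joint arm with a two-finger parallel gripper is mounted at the origin on the work surface. World frame = base frame: x ahead of the robot, y to its left, z up, the work surface at z = 0. Lengths are in m, angles in rad, forces in N, time in s.
With the tool pointing down it reaches from about 0.4 to 0.85 m from the base axis. Payload 10.4 kg.
Tool frame: the origin (TCP) lies between the finger pads; the fingertips stand 22 mm ahead of it and the grasp point (between the pads) lies 3 mm ahead of it; z points along the fingers, y is the line along which they close (so a half turn about z gives the same grasp; the last joint's range is limited). The gripper opens to 85 mm and grips with 20 to 120 N. Pads are 22 mm wide; open, the fingers measure 114 mm over their backs; the gripper's body (76 mm by 85 mm) begins 54 mm behind the grasp point. The pads swing forward as they close: fully open they stand 13 mm farther back than shut.
Start: joints at [-1.34, 0.332, -0.065, 1.46, 0.022, 1.35, -0.088], TCP at [0.157, 0.605, 0.253] pointing down, gripper open.
Joint ranges: [-2.6, 2.6], [-0.5, 2.12], [-1.47, 1.34], [0.16, 2.42], [-1.27, 4.41], [0.06, 2.06], [-2.6, 2.6]. Speed limits (rad/s): [2.22, 2.22, 2.79, 2.79, 3.14, 3.14, 3.14].

### API

Orientations are given as a unit quaternion [x, y, z, w].
In Python, from workcell import manip, camera, ticket, boxes_of, outline_of gives the robot as it stands.
- The arm moves only by the tool carry_out, never from a script. Its argument "deltas" is a list of rows, each a list of 5 numbers: the shift along the tool's x, y, z as a fraction of full scale, then the turn about the tool's z as a fraction of full scale, then the opening, from -1 (shut) to 1 (fully open), so that 0 is half open. In form: [[tx, ty, tz, spin, gripper], ...]. A call has 1 to 20 rows; each row is the pose to reach, as a shift and turn from the pose commanded when the call began, along the tool's axes at that moment; what a row does not reach only later rows make up. Full scale, the value 1, is 150 mm for a shift and 30 degrees for a turn. A row lasts 1/8 s, in which the tool goes at most 62.5 mm and 10.7 degrees, less where a joint would pass 70% of its speed; a pose out of reach is approached as far as the arm can. A call with a number of a shift or a turn outside -1 to 1 is refused whole. A call with a gripper value outside its range is refused whole. The fingers move at their own pace and stop on an object; "force" is the grip in N (left out, the last holds). Time passes only in rows, so rows that repeat a pose let the fingers close. It gives the time, the measured TCP pose, the force, the opening and the grip force at its end, in the units of the state.
- manip.get_obs(): the state, without advancing time (a new reading comes with each control period).
- camera(name): name is "side" or "top" or "wrist"; returns a dict with "img" (400x640x3 uint8, red, green, blue), "depth" (400x640 float32, m along the optical axis (not along the pixel's ray), 0 where there is no reading), "vertical_fov" (degrees; the focal length in pixels is half the picture's height over the tangent of half this angle, whatever the lens; pixels are square), "cx", "cy" (the principal point, pixels), "k1" (the pictures are not rectified: a ray, as slopes to the right and down, at radius r is drawn at 1 + k1 r^2 times it, then the intrinsics apply), "R" (3x3) and "t" (3): a world point X has camera coordinates R X + t. Camera axes: x right, y down, z forward; pixel columns grow to the right and rows downward; lengths in m; the calibration is good to about 2 mm. A picture is of the moment at which its call begins.
- ticket.hand_in(): hands the job in; it is judged then, once.
Trained networks look in a picture, given as the dict that the camera call returned (one of the last four; its "shot" number tells which), for a name from the list of things; names that differ only in an ending like _2 or _b are one class to them, and where a whole thing is asked for, a point or a joint stands for the part that bears it (a point fixed in the world has none). Each returns a list of dicts, best first, with "conf" (0 to 1); they miss things now and then, are a little off and sometimes report something else, mostly with a low value. They report only what shows in the picture. A call takes as long as a camera call.
- boxes_of(query, picture): "position" ([x, y, z] in m, in world coordinates, good to about 4 mm: the middle of the surface that is visible of it).
- outline_of(query, picture): "region" (400x640 bool, what is visible of it).
The state is a dict: "clock": time; "joint_pos": joint angles; "joint_velocities": joint speeds; "tau": joint torques, N m; "position": TCP position; "ee_rot": TCP orientation; "ft_force": force on the tool from outside, world axes, zero at the start; "torque": the same for the moment, N m; "grip_width": opening from 0.0 (shut) to 1.0 (fully open); "grasp_force": force on a finger pad.
Only numpy, scipy, OpenCV 4.12 (cv2) and the standard library are available. Lean on these libraries where they do the work, as an engineer would, in place of code of your own. Each camera call takes 0.05 s, during which the arm holds its last target. There are 200 camera calls.

### The job

The tall clip-top jar of wooden beads still has its wire bail standing open: press the bail's thumb tab down and in, over center, so that the bail snaps home against the front of the jar and clamps the lid shut. Leave the short jar's open bail as it is, and let go when done.

Things in the scene. Friction and masses are not known exactly. Their poses are not given: they have to be found in the camera images.
- tall_jar: Tall glass clip-top jar of beads, 80 mm diameter, rim 150 mm up, held fast by a 112 mm rubber foot (cannot move). Origin: centre of its underside. x level, its FRONT is its own -x; z up. Wooden lid: top 162 mm up, front edge 10 mm higher until clamped; hinged at the back, sprung up, pulled down by the bail: no need to touch it. A short jar (rim 80 mm) is open too, a medium one already clamped.
- tall_bail (a joint): Swing (rad) of the tall jar's wire bail about a level axis along the jar's y through (-52, 0, 142) mm in the jar's frame. 0 = open, pointing outwards (jar's -x) and 45 deg up; grows as it goes out and down: 0.79 level, 1.55 dead center, 2.18 home at its stop, pointing 80 deg down in front of the glass. Short of dead center it springs back open, past it it snaps home. 3 to 6 N on the tab do it.
- tall_bail_tab (a point): Centre of the flat steel thumb tab at the free end of the tall jar's bail, 58 mm from the pivot axis. Tab 24 mm long (46 to 70 mm from the pivot), 42 mm wide along the jar's y, 5 mm thick; two 5 mm wires 36 mm apart join it to the pivot. When open: 93 mm in front of the jar's axis, 183 mm above the table (top edge 193 mm). Its own x axis points to the pivot.
- short_bail_tab (a point): Centre of the same thumb tab on the short jar (80 mm diameter, rim 80 mm above the table, same foot, lid and bail, also fast). Its bail stands open: tab 113 mm above the table, 93 mm in front of that jar's axis. Leave it alone.

How it is judged:
By the outcome, as a careful person would: the job done as asked, in the order asked, and still so for the second after the job is handed in, with the robot touching nothing.
It also fails if it takes over 32 s, if anything falls off the work surface, if the arm or the gripper's body presses on something with over 40 N, if the wrist force passes 120 N, or if a joint passes its speed limit or range.

## Working session

There is one attempt and no reset: what is moved stays moved. The work goes in short steps, Python scripts to look and compute and a tool call to move; the robot and the scene stay as the last step left them, time stands still between calls to the robot, and variables do not carry over. Pictures are saved under pics/ and viewed, at most 10 in all, crops included, and the job is handed in when it is done.

Besides the shell and the picture viewer there is one more tool, called after "Call:" by a JSON object that holds its "fn" and its "kwargs", one argument or row to a line. carry_out: Moves the arm, as the interface text tells. Its arguments: {"type":"object","properties":{"deltas":{"type":"array","items":{"type":"array","items":{"type":"number"}}},"force":{"type":"number"}},"required":["deltas"]}

```bash
mkdir -p pics
cat > h.py <<'E'
import numpy as np,cv2
from workcell import manip,camera,ticket,boxes_of,outline_of
def cloud(p):
    f=200/np.tan(np.radians(p["vertical_fov"]/2)); K=np.array([[f,0,p["cx"]],[0,f,p["cy"]],[0,0,1.]])
    v,u=np.mgrid[:400,:640]; uv=np.stack([u,v],-1).reshape(-1,1,2).astype(float)
    s=cv2.undistortPoints(uv,K,np.array([p["k1"],0,0,0,0.])).reshape(400,640,2)
    d=p["depth"][...,None]; c=np.concatenate([s*d,d],-1)
    return (c-p["t"])@p["R"]   # R^T(c-t)
E
python3 - <<'E'
from h import *
o=manip.get_obs(); print({k:np.round(o[k],3) for k in ("clock","position","ee_rot","ft_force","grip_width")})
ims=[]
for n in ("side","top"):
    p=camera(n); cv2.imwrite(f"pics/{n}1.png",p["img"][...,::-1]); P=cloud(p)
    print(n,"cam at",np.round(-p["R"].T@p["t"],2))
    for q in ("tall_jar","tall_bail_tab","short_bail_tab","tall_bail"):
        print(q,[(np.round(b["position"],3).tolist(),round(b["conf"],2)) for b in boxes_of(q,p)][:4])
        for r in outline_of(q,p)[:2]:
            m=r["region"]&(p["depth"]>0); X=P[m]
            if len(X): print("  outl",round(r["conf"],2),len(X),np.round(np.median(X,0),3),np.round(np.percentile(X,[2,98],0),3).tolist(),"px",np.round(np.argwhere(m).mean(0)))
E
```

```text
{'clock': np.float64(0.0), 'position': array([0.157, 0.605, 0.253]), 'ee_rot': array([ 0.127,  0.992, -0.001, -0.   ]), 'ft_force': array([0.279, 0.936, 0.022]), 'grip_width': np.float64(1.003)}
side cam at [0.55 0.51 0.79]
tall_jar [([0.62, 0.265, 0.162], 0.63)]
  outl 0.84 4816 [0.622 0.263 0.164] [[0.581, 0.16, 0.01], [0.677, 0.298, 0.19]] px [343. 286.]
tall_bail_tab [([0.593, 0.173, 0.179], 0.59)]
  outl 0.73 604 [0.596 0.169 0.18 ] [[0.575, 0.084, 0.0], [0.632, 0.209, 0.194]] px [289. 307.]
short_bail_tab [([0.604, -0.173, 0.11], 0.82)]
  outl 0.6 199 [ 0.6   -0.176  0.114] [[0.58, -0.186, 0.088], [0.621, -0.154, 0.124]] px [169. 320.]
tall_bail [([0.596, 0.171, 0.183], 0.95)]
  outl 0.66 616 [0.595 0.169 0.18 ] [[0.574, 0.051, 0.0], [0.627, 0.209, 0.194]] px [288. 307.]
top cam at [ 0.55 -0.02  1.11]
tall_jar [([0.621, 0.236, 0.164], 0.87), ([0.605, -0.175, 0.11], 0.64)]
  outl 0.71 2530 [0.625 0.233 0.165] [[0.581, 0.163, 0.009], [0.678, 0.288, 0.19]] px [180. 201.]
tall_bail_tab [([0.599, 0.183, 0.181], 0.52)]
  outl 0.87 353 [0.598 0.18  0.172] [[0.574, 0.155, 0.017], [0.626, 0.221, 0.194]] px [193. 222.]
short_bail_tab [([0.603, -0.175, 0.113], 0.69)]
  outl 0.52 269 [ 0.605 -0.171  0.112] [[0.58, -0.182, -0.0], [0.621, -0.139, 0.124]] px [193. 392.]
tall_bail [([0.601, 0.174, 0.178], 0.74)]
  outl 0.81 340 [0.597 0.179 0.175] [[0.575, 0.155, 0.001], [0.624, 0.223, 0.194]] px [193. 223.]
```

View pics/side1.png

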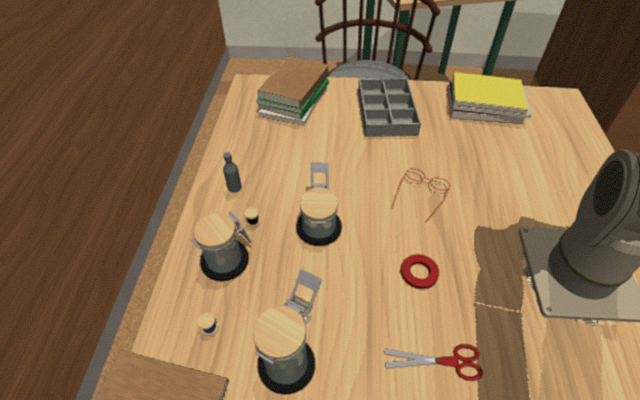

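View pics/top1.png

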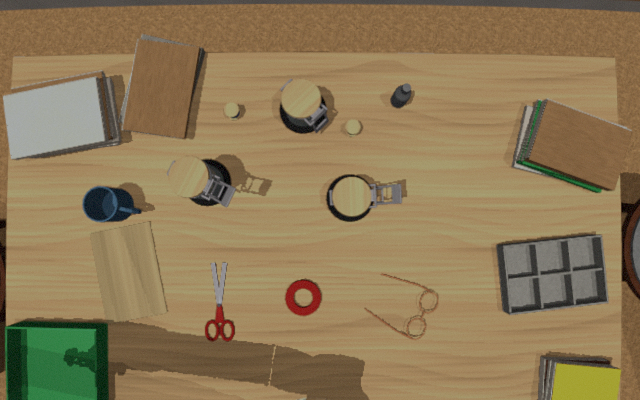

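Run:
```python
from h import *
A=[]
for n in ("side","top"):
    p=camera(n); P=cloud(p)
    # tab: near (0.6,.17), z 165..197
    m=(p["depth"]>0)&(abs(P[...,0]-.6)<.06)&(P[...,1]>.13)&(P[...,1]<.2)&(P[...,2]>.170)&(P[...,2]<.2)
    X=P[m]; print(n,m.sum(),X.mean(0).round(4),np.percentile(X,[1,99],0).round(3).tolist())
    # lid
    l=(p["depth"]>0)&(abs(P[...,0]-.62)<.07)&(P[...,1]>.2)&(P[...,1]<.34)&(P[...,2]>.157)&(P[...,2]<.18)
    L=P[l]; (c,r)=cv2.minEnclosingCircle(np.float32(L[:,:2])); print(" lid",len(L),np.round(c,3),round(r,3),L.mean(0).round(3))
    T=X[X[:,2]>.187]; 
    u,s,vt=np.linalg.svd(T[:,:2]-T[:,:2].mean(0)); print(" top edge dir",vt[0].round(3),T.mean(0).round(4),np.ptp(T[:,:2]@vt[0]).round(3))
    n_=np.linalg.svd(X-X.mean(0))[2][2]; print(" normal",n_.round(3))
    # neighbours
    N=P[(p["depth"]>0)&(P[...,2]>.02)&(P[...,1]>.0)&(P[...,1]<.17)&(abs(P[...,0]-.6)<.12)]
    print(" in front:",len(N),np.percentile(N,[1,99],0).round(3).tolist() if len(N) else "")
```

```text
side 378 [0.5938 0.1671 0.1852] [[0.572, 0.151, 0.171], [0.626, 0.199, 0.195]]
 lid 2329 [0.628 0.242] 0.053 [0.631 0.25  0.167]
 top edge dir [-0.908  0.419] [0.5905 0.1614 0.1912] 0.041
 normal [-0.206 -0.514 -0.833]
 in front: 255 [[0.572, 0.151, 0.173], [0.615, 0.17, 0.195]]
top 188 [0.5929 0.1682 0.1854] [[0.572, 0.153, 0.171], [0.616, 0.189, 0.194]]
 lid 1445 [0.625 0.241] 0.056 [0.631 0.249 0.167]
 top edge dir [-0.904  0.428] [0.5904 0.1628 0.1908] 0.041
 normal [0.273 0.577 0.769]
 in front: 115 [[0.572, 0.152, 0.176], [0.614, 0.17, 0.195]]
```

The side view shows the tall jar at about (285,345), its open tab at (307,282), pointing up-image. The top view agrees, with the tab at about (220,190). The short jar's tab is at (319,175), well clear.

The measurements fit the given sizes: tab width is 41 mm, its top edge is about 193 mm up, and the jar axis is near (0.633, 0.254). The front direction is (-0.42, -0.91). I'll shut the gripper and move over in stages while turning the tool's x axis to the radial direction.

Call:
{"fn": "carry_out", "kwargs": {
  "deltas": [
    [-0.22,-0.12,0,0.2,-1],
    [-0.45,-0.25,0,0.42,-1],
    [-0.67,-0.37,0,0.63,-1],
    [-0.89,-0.5,0,0.83,-1],
    [-0.89,-0.5,0,0.83,-1]
  ]
}}

```text
clock: 1.62
position: [0.2703, 0.4968, 0.2538]
ee_rot: [0.34, 0.94, 0.0, 0.001]
ft_force: [0.5, 0.5, 0.3]
grip_width: -0.0
grasp_force: 0.0
```

```bash
cat >> h.py <<'E'
from scipy.spatial.transform import Rotation as Ro
F=np.array([-.423,-.906]); AX=np.array([.633,.254])
def need(out,tipz,yaw=65.0):
    o=manip.get_obs(); R=Ro.from_quat(o["ee_rot"]).as_matrix(); x=R[:,0]
    T=np.r_[AX+F*out,tipz+.022]; d=R.T@(T-o["position"])/.15
    y=np.degrees(np.arctan2(x[1],x[0])); print("t",o["clock"],"pos",o["position"].round(4),"yaw",y.round(1),"need",d.round(3),"spin",round(((y-yaw+180)%360-180)/30,3),"F",np.round(o["ft_force"],1),"j",np.round(o["joint_pos"],2))
E
python3 -c "
from h import *
need(.08,.215)"
```

```text
t 1.625 pos [0.2703 0.4968 0.2538] yaw 140.2 need [-3.029 -0.211  0.114] spin 2.506 F [0.5 0.5 0.3] j [-1.21  0.2   0.06  1.63 -0.01  1.32 -0.27]
```

Call:
{"fn": "carry_out", "kwargs": {
  "deltas": [
    [-0.3,0,0,0.25,-1],
    [-0.65,-0.03,0,0.5,-1],
    [-1,-0.07,0,0.83,-1],
    [-1,-0.07,0,0.83,-1]
  ]
}}

```text
clock: 2.12
position: [0.3794, 0.3926, 0.2537]
ee_rot: [0.536, 0.844, 0.0, 0.001]
ft_force: [-0.9, 0.5, 0.3]
grip_width: 0.003
grasp_force: 0.0
```

```bash
python3 -c "
from h import *
need(.08,.215)"
```

```text
t 2.125 pos [0.3794 0.3926 0.2537] yaw 115.2 need [-1.897  0.725  0.113] spin 1.674 F [-0.9  0.5  0.3] j [-1.07  0.15  0.2   1.68 -0.03  1.31 -0.42]
```

Call:
{"fn": "carry_out", "kwargs": {
  "deltas": [
    [-0.3,0.1,0,0.25,-1],
    [-0.65,0.24,0,0.5,-1],
    [-0.95,0.36,0,0.84,-1],
    [-0.95,0.36,0,0.84,-1]
  ]
}}

```text
clock: 2.62
position: [0.4889, 0.2882, 0.2533]
ee_rot: [0.706, 0.708, 0.0, 0.001]
ft_force: [-1.2, 0.3, 0.3]
grip_width: 0.002
grasp_force: 0.0
```

```bash
python3 -c "
from h import *
need(.08,.215)"
```

```text
t 2.625 pos [0.4889 0.2882 0.2533] yaw 90.2 need [-0.714  0.733  0.11 ] spin 0.839 F [-1.2  0.3  0.3] j [-0.91  0.2   0.35  1.64 -0.07  1.31 -0.55]
```

Call:
{"fn": "carry_out", "kwargs": {
  "deltas": [
    [-0.25,0.25,0,0.25,-1],
    [-0.5,0.5,0,0.5,-1],
    [-0.71,0.73,0,0.84,-1],
    [-0.71,0.73,0.1,0.84,-1],
    [-0.71,0.73,0.11,0.84,-1],
    [-0.71,0.73,0.11,0.84,-1]
  ]
}}

```text
clock: 3.38
position: [0.5962, 0.1871, 0.2367]
ee_rot: [0.841, 0.541, -0.0, -0.001]
ft_force: [-0.0, 0.8, 0.8]
grip_width: -0.003
grasp_force: 0.0
```

Run:
```python
from h import *
need(.08,.215)
a=camera("side")["img"][230:370,220:400]; b=camera("top")["img"][130:250,120:280]
f=lambda i:cv2.resize(i,(400,300))
cv2.imwrite("pics/h.png",np.hstack([f(a),f(b)])[...,::-1])
# arc waypoints in call units (tool x inward), relative to pose (out .08, tip .215)
R=.060
for th in range(45,-61,-15):
    t=np.radians(th); c=np.array([.052,.142])+R*np.array([np.cos(t),np.sin(t)])+.0025*np.array([-np.sin(t),np.cos(t)])
    oc=c[0]+(-.011 if th>5 else .011 if th<-5 else 0)
    print(th,"out,z",oc.round(4),c[1].round(4),"tx,tz",round((.08-oc)/.15,3),round((.215-c[1])/.15,3))
```

```text
t 3.375 pos [0.5962 0.1871 0.2367] yaw 65.5 need [-0.026  0.034 -0.002] spin 0.017 F [-0.   0.8  0.8] j [-0.75  0.36  0.48  1.51 -0.17  1.32 -0.68]
45 out,z 0.0817 0.1862 tx,tz -0.011 0.192
30 out,z 0.0917 0.1742 tx,tz -0.078 0.272
15 out,z 0.0983 0.1599 tx,tz -0.122 0.367
0 out,z 0.112 0.1445 tx,tz -0.213 0.47
-15 out,z 0.1216 0.1289 tx,tz -0.277 0.574
-30 out,z 0.1162 0.1142 tx,tz -0.241 0.672
-45 out,z 0.1072 0.1013 tx,tz -0.181 0.758
-60 out,z 0.0952 0.0913 tx,tz -0.101 0.825
```

View pics/h.png

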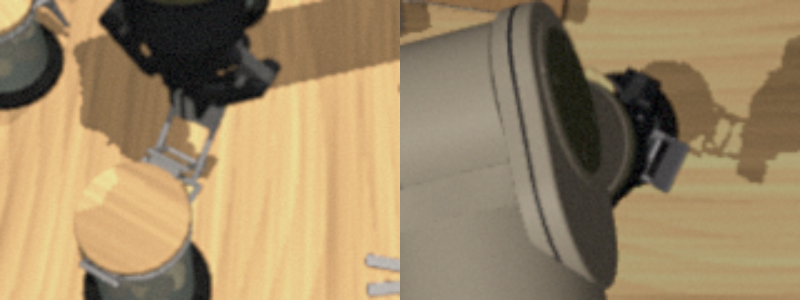

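In the left half of the crop (side camera), the shut fingers are above the open tab at about (205,105), with the lid below at (130,215). The right half (top camera) shows the tab partly hidden by the gripper at (668,160). Next I press along the first half of the arc.

Call:
{"fn": "carry_out", "kwargs": {
  "deltas": [
    [-0.03,0.03,0.1,0,-1],
    [-0.04,0.03,0.19,0,-1],
    [-0.07,0.03,0.23,0,-1],
    [-0.1,0.03,0.27,0,-1],
    [-0.12,0.03,0.32,0,-1],
    [-0.15,0.03,0.37,0,-1],
    [-0.19,0.03,0.42,0,-1],
    [-0.24,0.03,0.47,0,-1],
    [-0.24,0.03,0.47,0,-1]
  ]
}}

```text
clock: 4.6
position: [0.5856, 0.1486, 0.1655]
ee_rot: [0.843, 0.539, -0.001, 0.0]
ft_force: [-1.4, -1.1, 2.4]
grip_width: 0.001
grasp_force: 1.1
```

Run:
```python
from h import *
need(.112,.1445)
a=camera("side")["img"][230:370,220:400]; b=camera("wrist")["img"]
cv2.imwrite("pics/m.png",np.hstack([cv2.resize(a,(400,300)),cv2.resize(b,(400,300))])[...,::-1])
```

```text
t 4.6 pos [0.5856 0.1486 0.1655] yaw 65.2 need [ 0.024 -0.011 -0.007] spin 0.006 F [-1.4 -1.1  2.4] j [-0.71  0.37  0.48  1.65 -0.18  1.17 -0.62]
```

View pics/m.png

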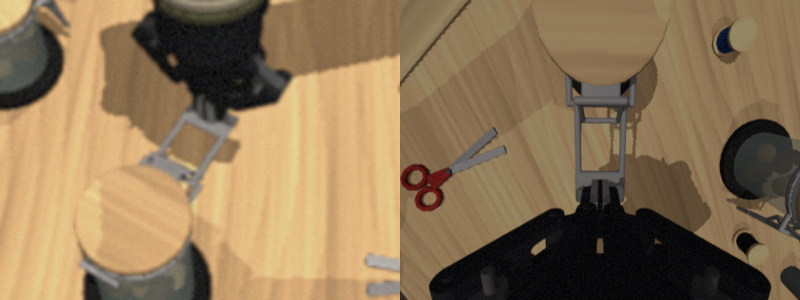

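The side crop shows the tab pressed level under the fingertips at about (215,118). The wrist view has it centred under them at (600,185), with about 2.4 N of upward reaction. Next is the second half, over dead center.

Call:
{"fn": "carry_out", "kwargs": {
  "deltas": [
    [-0.03,-0.01,0.05,0,-1],
    [-0.04,-0.01,0.1,0,-1],
    [-0.02,-0.01,0.15,0,-1],
    [0,-0.01,0.2,0,-1],
    [0.03,-0.01,0.24,0,-1],
    [0.06,-0.01,0.28,0,-1],
    [0.09,-0.01,0.315,0,-1],
    [0.12,-0.01,0.34,0,-1],
    [0.14,-0.01,0.35,0,-1],
    [0.14,-0.01,0.35,0,-1]
  ]
}}

```text
clock: 5.95
position: [0.5937, 0.1702, 0.1138]
ee_rot: [0.842, 0.539, 0.0, -0.0]
ft_force: [1.2, -0.3, 1.0]
grip_width: 0.001
grasp_force: 0.0
```

Run:
```python
from h import *
need(.0952,.0913)
a=camera("side")["img"][230:370,220:400]; b=camera("wrist")["img"]
cv2.imwrite("pics/n.png",np.hstack([cv2.resize(a,(400,300)),cv2.resize(b,(400,300))])[...,::-1])
```

```text
t 5.95 pos [0.5937 0.1702 0.1138] yaw 65.3 need [-0.018  0.001  0.003] spin 0.009 F [ 1.2 -0.3  1. ] j [-0.71  0.45  0.46  1.66 -0.22  1.08 -0.62]
```

View pics/n.png

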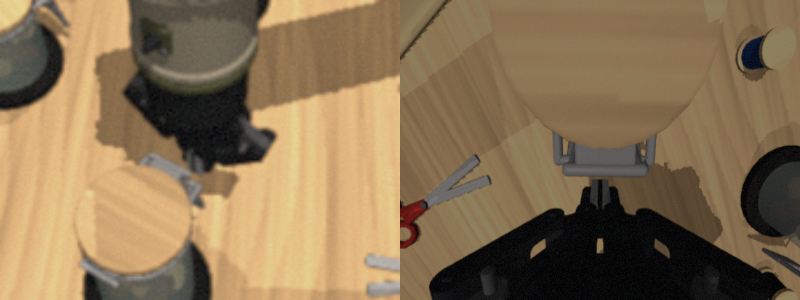

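The bail is no longer standing out in either view. In the wrist view only the pivot shows, at (605,160), and the contact force has dropped away, so it seems to have snapped home. I'll back straight out, then up, and check.

Call:
{"fn": "carry_out", "kwargs": {
  "deltas": [
    [-0.15,0,0,0,-1],
    [-0.35,0,0,0,-1],
    [-0.5,0,-0.2,0,-1],
    [-0.55,0,-0.6,0,-1],
    [-0.6,0,-0.95,0,-1],
    [-0.6,0,-0.95,0,-1],
    [-0.6,0,-0.95,0,-1]
  ]
}}

```text
clock: 6.92
position: [0.5558, 0.0882, 0.256]
ee_rot: [0.842, 0.539, 0.0, -0.0]
ft_force: [-0.6, 0.4, -1.0]
grip_width: 0.0
grasp_force: 0.0
```

Run:
```python
from h import *
need(.18,.24)
p=camera("side"); a=p["img"][150:370,180:400]; w=camera("wrist"); b=w["img"]
cv2.imwrite("pics/e.png",np.hstack([cv2.resize(a,(400,400)),cv2.resize(b,(400,300),).copy() if 0 else cv2.resize(b,(400,400))])[...,::-1])
for c in (p,w):
    P=cloud(c); d=c["depth"]>0
    rel=P[...,:2]-AX; out=rel@F; lat=rel@np.array([-F[1],F[0]])
    m=d&(abs(lat)<.022)&(out>.056)&(out<.14)&(P[...,2]>.02)&(P[...,2]<.2)
    print(m.sum(), [(np.percentile(out[m],[2,50,98]).round(3),np.percentile(P[m][:,2],[2,50,98]).round(3)) if m.any() else None])
    l=d&(np.hypot(*np.moveaxis(rel,-1,0))<.04)&(P[...,2]>.14)&(P[...,2]<.2)
    if l.sum()>20: print("lid front z",np.median(P[l&(out>.02)][:,2]).round(4),"back",np.median(P[l&(out<-.02)][:,2]).round(4) if (l&(out<-.02)).any() else None)
    print([(q,[(np.round(r["position"],3).tolist(),round(r["conf"],2)) for r in boxes_of(q,c)][:2]) for q in ("tall_bail_tab","short_bail_tab")])
```

```text
t 6.925 pos [0.5558 0.0882 0.256 ] yaw 65.3 need [ 0.02  -0.001 -0.04 ] spin 0.009 F [-0.6  0.4 -1. ] j [-0.7   0.2   0.53  1.65 -0.1   1.32 -0.58]
51 [(array([0.056, 0.061, 0.069]), array([0.077, 0.114, 0.164]))]
lid front z 0.1633 back 0.1625
[('tall_bail_tab', [([0.595, 0.212, 0.14], 0.51)]), ('short_bail_tab', [])]
1097 [(array([0.056, 0.063, 0.069]), array([0.076, 0.097, 0.145]))]
lid front z 0.162 back None
[('tall_bail_tab', [([0.61, 0.199, 0.124], 0.82)]), ('short_bail_tab', [([0.608, 0.196, 0.123], 0.55)])]
```

View pics/e.png

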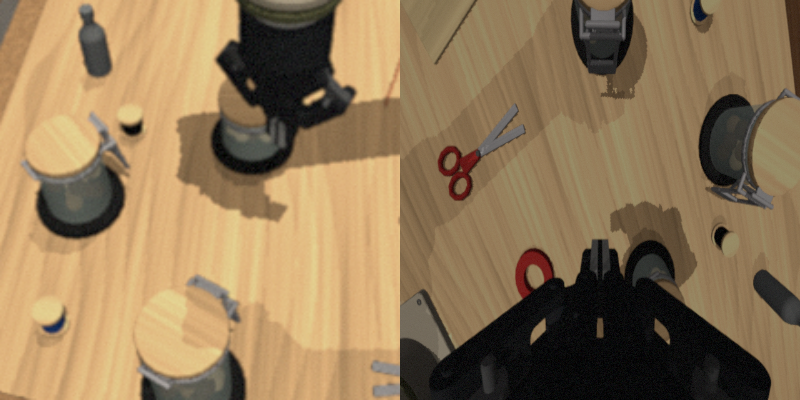

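The wrist view shows the tab lying against the tall jar's front at about (600,55). The depth readings agree: the tab sits 56–69 mm out and reaches down to 76 mm, and the lid is level at 162 mm. The gripper is well clear of everything.

```bash
python3 -c "
from h import *
print(ticket.hand_in())"
```

```text
the job is handed in; nothing more can be done
None
```

The tall jar's bail is snapped home and its lid is clamped level. The short jar's bail was not touched, the arm is clear of everything, and the job was handed in at about 7 s.

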